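# Pull-test a stick-on shelf hook with a spring balance

## Task

The single-prong hook on the front of the shelf has just been stuck on: check that it bears a kilo. Pick up the spring balance by its tube, slip the plunger's ring down over the hook's upright prong, then pull level and straight out from the shelf until the broad ring mark on the plunger has just come out of the tube, never so far that the next thin mark shows. Finish holding the balance steady at that mark, still hooked on and gripped, and leave the other things on the shelf and the platform where they stand.

Things in the scene. Friction and masses are not known exactly. Their poses are not given: they have to be found in the camera images.
- balance: Tubular spring balance lying flat, 190 mm long, 0.15 kg: aluminium tube 26 mm in diameter, 100 mm long (grip here), between square black end caps (36 mm across, 14 mm long); wire loop behind; white plunger ending in a flat-lying steel ring in front. Origin: under the tube's middle, 18 mm below its axis. x: along the tube towards the ring; z: up. Mouth of the front cap: x = 64 mm.
- plunger (a joint): How far the plunger is drawn out of the tube, m: 0 sprung home, 0.070 at its stop. The spring pulls back 0.5 N at 0, 1.9 N more per 10 mm. Black rings on the plunger: thin ones reach the mouth at 0.010, 0.020, 0.030, 0.040 and 0.060; a broad one (4.5 mm), the 1 kg mark, is just wholly out of the mouth at 0.050.
- balance_eye (a point): Centre of the steel ring at the plunger's end (28 mm inside, 38 mm outside, wire 5 mm; it lies in the plane of the balance's x and y). With the plunger home it is 100 mm ahead of the balance's origin along x and 18 mm up; it moves along x as the plunger is drawn.
- hook: Hook to test: a single steel prong on a square plate (38 mm), stuck on the shelf's front, left, middle or right of three fittings. Origin: middle of the plate's back, on the front face, 103 mm above the work surface. x: level, into the shelf (out is -x); z: up. Round shank 8 mm thick, its top 4 mm below the origin, runs 36 mm out to an upright prong 8 mm thick.
- hook_tip (a point): Top of the upright prong, on its axis: 36 mm out from the shelf's front face, 22 mm above the hook's origin, 26 mm above the top of the shank.
- double_hook: Another fitting on the shelf's front, not to be used: two such prongs, 38 mm apart, on an oblong plate 70 mm wide. Origin and axes as for the hook.
- peg_hook: Another fitting on the shelf's front, not to be used: a straight level peg with a knob at its end, 36 mm out, on a round plate. Origin and axes as for the hook.
- shelf: Powder-coated metal ledge 740 mm long, 130 mm deep, top 125 mm above the work surface, with a 45 mm front apron facing the robot, on two steel brackets; a tilt-out plastic bin (200 mm tall) is fixed at its right-hand end. Origin: on the work surface under its middle, 65 mm behind the front face. x: level, front to back; y: along the shelf, to the left. Fixed.
- mug: White ceramic mug, 80 mm wide, 85 mm tall, on the shelf; origin centre of its underside. Bystander.
- tumbler: Plain steel tumbler, 68 mm wide, 90 mm tall, on the shelf; origin centre of its underside. Bystander.
- tin: Round steel tin with lid, 88 mm wide, 66 mm tall, on the shelf; origin centre of its underside. Bystander.
- cooker_lid: Aluminium pressure cooker lid, 204 mm wide with a black handle, lying on the platform to the right, 52 mm tall with its weight; origin centre of its underside. Bystander.
- scoop: Yellow plastic scoop, 190 mm long with its handle, 62 mm wide, 40 mm tall, lying on the platform just under the shelf's front; origin under the bowl's middle. Bystander.
- rolling_pin: Wooden rolling pin, 340 mm long, 42 mm thick, lying on the platform to the left; origin under its middle. Bystander.

How it is judged:
On the way, in this order (a step that is already met when the one before it is completed fails the run):
1. the balance's ring is over the single hook's prong, the plunger still home or nearly (less than 20 mm out) (horizontal distance between balance_eye and hook_tip below 0.016 m and z of balance_eye in the frame of hook between -0.006 and 0.02 m and value of joint plunger below 0.02 m), for 0.1 s.
2. the plunger is drawn to the broad mark (45 to 55 mm) against the hook and kept there for a second (horizontal distance between balance_eye and hook_tip below 0.016 m and z of balance_eye in the frame of hook between -0.006 and 0.02 m and value of joint plunger between 0.045 and 0.055 m and contact force between balance and hook above 6 N), for 1 s.
At the end, for the whole second after the job is handed in: The ring is over the single hook's prong (centre within 16 mm of it, below its tip) pulling it with over 6 N; the plunger is still, 45 to 55 mm out; the balance is gripped, in the air, off the shelf, level and square to the shelf's front within 0.2 rad (all of step 2 and contact force between balance and the fingers above 4 N and contact force between balance and shelf below 1 N and velocity of joint plunger between -0.02 and 0.02 m/s and linear speed of balance below 0.02 m/s and height (world z) of balance above 0.05 m and angle between balance's own z axis and vertical below 0.2 rad and angle between the x axis of balance and the x axis of hook, either way round below 0.2 rad); the arm keeps its last pose, push and grip.
It fails at once if the plunger is drawn so far that the next thin mark shows (60 mm) (value of joint plunger above 0.06 m).
It fails at once if another thing is shifted by more than 30 mm (distance of any of mug, tumbler, tin, cooker_lid, scoop, rolling_pin from where it was at the start of the episode above 0.03 m).
It also fails if it takes over 48 s, if anything falls off the work surface, if the arm or the gripper's body presses on something with over 40 N, if the wrist force passes 120 N, or if a joint passes its speed limit or range.

## Robot

A 7-joint arm with a two-finger parallel gripper is mounted at the origin on the work surface. World frame = base frame: x ahead of the robot, y to its left, z up, the work surface at z = 0. Lengths are in m, angles in rad, forces in N, time in s.
With the tool pointing down it reaches from about 0.425 to 0.925 m from the base axis. Payload 6.8 kg.
Tool frame: the origin (TCP) lies midway between the tips of the shut fingers; the grasp point (between the pads) lies 19 mm behind it; z points along the fingers, y is the direction in which the jaws open and shut (so a half turn about z gives the same grasp; the last joint's range is limited). The gripper opens to 85 mm and grips with 20 to 120 N. Pads are 22 mm wide; open, the fingers measure 114 mm over their backs; the gripper's body (76 mm by 85 mm) begins 54 mm behind the grasp point. The pads swing forward as they close: fully open they stand 13 mm farther back than shut.
Start: joints at [1.2, 0.477, 0.022, 1.555, -0.011, 1.109, -0.083], TCP at [0.175, -0.652, 0.231] pointing down, gripper open.
Joint ranges: [-2.96, 2.96], [-0.34, 2.1], [-1.41, 1.46], [0.24, 2.44], [-1.37, 4.51], [0.17, 1.92], [-2.96, 2.96]. Speed limits (rad/s): [2.39, 2.39, 3.14, 3.14, 3.14, 3.14, 3.14].

## Interface

Orientations are given as a 3x3 rotation matrix whose columns are the frame's x, y, z axes.
In Python, from cell import get_state, camera, finish_job gives the robot as it stands.
- The arm moves only by the tool servo_tool, never from a script. Its argument "plan" is a list of rows, each a list of 3 entries, a list of its own where there are three numbers: the shift along the tool's x, y, z in cm, then the turn about the tool's z in degrees, then the finger opening in cm, from 0 to 8.54. In form: [[[x, y, z], yaw, grip], ...]. A call has 1 to 8 rows; each row is the pose to reach, as a shift and turn from the pose measured when the call began, along the tool's axes at that moment; what a row does not reach only later rows make up. A row lasts 1/8 s, in which the tool goes at most 62.5 mm and 10.7 degrees, less where a joint would pass 70% of its speed; a pose out of reach is approached as far as the arm can. A call with a gripper value outside its range is refused whole. The fingers move at their own pace and stop on an object; "squeeze" is the grip in N (left out, the last holds). Time passes only in rows, so rows that repeat a pose let the fingers close. It gives the time, the measured TCP pose, the force and the opening at its end, in the units of the state.
- get_state(): the state, without advancing time (a new reading comes with each control period).
- camera(name): name is "side" or "top"; returns a dict with "frame" (400x640x3 uint8, red, green, blue), "fov_y" (degrees; the focal length in pixels is half the picture's height over the tangent of half this angle, whatever the lens; pixels are square), "cx", "cy" (the principal point, pixels), "R" (3x3) and "t" (3): a world point X has camera coordinates R X + t. Camera axes: x right, y down, z forward; pixel columns grow to the right and rows downward; lengths in m; the calibration is good to about 2 mm. A picture is of the moment at which its call begins. There is no depth.
- finish_job(): hands the job in, once; it reports no verdict.
The state is a dict: "clock": time; "joint_positions": joint angles; "joint_vel": joint speeds; "tau": joint torques, N m; "tcp_pos": TCP position; "ee_rot": TCP orientation; "force": force on the tool from outside, world axes, zero at the start; "ft_torque": the same for the moment, N m; "width": finger opening in m.
Only numpy, scipy, OpenCV 4.12 (cv2) and the standard library are available. Lean on these libraries where they do the work, as an engineer would, in place of code of your own. Each camera call takes 0.05 s, during which the arm holds its last target. There are 200 camera calls.

## Working session

There is one attempt and no reset: what is moved stays moved. The work goes in short steps, Python scripts to look and compute and a tool call to move; the robot and the scene stay as the last step left them, time stands still between calls to the robot, and variables do not carry over. Pictures are saved under pics/ and viewed, about 8 in all and at most 12, crops included, and the job is handed in when it is done.

Besides the shell and the picture viewer there is one more tool, called after "Request:" as a command line: name --argument value ..., lists and objects as JSON in quotes. servo_tool: Moves the arm, as the interface text tells. Its arguments: {"type":"object","properties":{"plan":{"type":"array"},"squeeze":{"type":"number"}},"required":["plan"]}

```bash
mkdir -p pics; ls
cat > h.py <<'E'
import numpy as np, cv2
from cell import get_state, camera, finish_job
def K(c):
    h=c["frame"].shape[0]; return h/2/np.tan(np.radians(c["fov_y"])/2)
def ray(c,u,v):
    R=np.array(c["R"]);t=np.array(c["t"]);f=K(c)
    d=R.T@np.array([(u-c["cx"])/f,(v-c["cy"])/f,1]); return -R.T@t, d/np.linalg.norm(d)
def onz(c,u,v,z):
    o,d=ray(c,u,v); return o+d*(z-o[2])/d[2]
def proj(c,X):
    p=np.array(c["R"])@np.array(X)+np.array(c["t"]); return K(c)*p[:2]/p[2]+[c["cx"],c["cy"]]
def tri(c1,p1,c2,p2):
    o1,d1=ray(c1,*p1);o2,d2=ray(c2,*p2)
    s=np.linalg.lstsq(np.c_[d1,-d2],o2-o1,rcond=None)[0]
    a=o1+s[0]*d1;b=o2+s[1]*d2; return (a+b)/2,np.linalg.norm(a-b)
def shot(name,fn):
    c=camera(name); cv2.imwrite(f"pics/{fn}.png",c["frame"][:,:,::-1]); 
    import pickle; pickle.dump(c,open(f"pics/{fn}.pkl","wb")); return c
def load(fn):
    import pickle; return pickle.load(open(f"pics/{fn}.pkl","rb"))
E
python3 - <<'E'
from h import *
for n in("side","top"):
    c=shot(n,n+"0"); print(n,c["fov_y"],c["cx"],c["cy"],np.round(c["R"],3).tolist(),np.round(c["t"],3), np.round(-np.array(c["R"]).T@c["t"],3))
s=get_state(); print(s["clock"],s["tcp_pos"],np.round(s["ee_rot"],3),s["width"])
E
```

```text
pics
side 55.57913153968798 317.2829555937351 195.12867148864774 [[-0.962, -0.273, -0.007], [-0.206, 0.742, -0.638], [0.18, -0.612, -0.77]] [0.551 0.176 0.935] [0.398 0.592 0.836]
top 52.51525663612414 317.4473087551591 201.59583535822625 [[0.004, -1.0, 0.02], [-0.999, -0.005, -0.049], [0.049, -0.019, -0.999]] [-0.023  0.566  1.052] [5.140e-01 1.000e-03 1.079e+00]
0.1 [ 0.17520636 -0.65130955  0.2304174 ] [[ 0.966  0.26  -0.001]
 [ 0.26  -0.966  0.002]
 [-0.    -0.002 -1.   ]] 0.08522560627604513
```

View pics/side0.png

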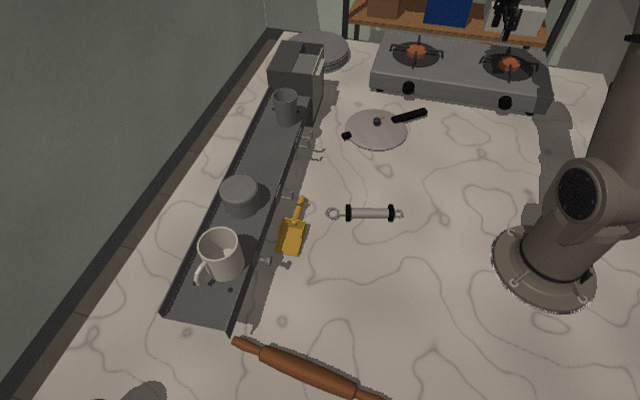

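View pics/top0.png

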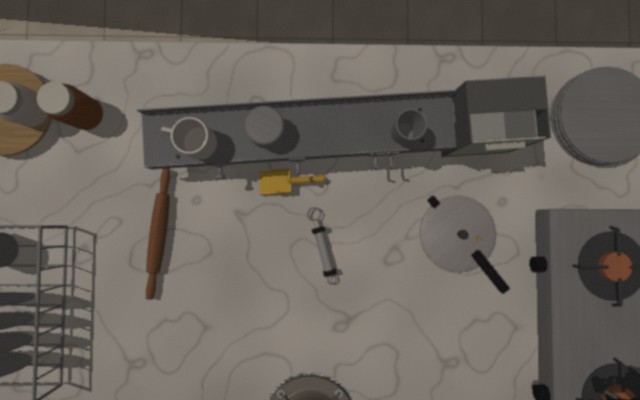

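The side view shows fittings near (270,262), (287,195) and (315,150), with the balance at about (370,213). In the top view the fittings are at x≈222, 297 and 390, where the rightmost is the double hook, and the balance runs (316,214) to (333,280). I'll zoom in next.

Run:
```python
from h import *
a=load("side0")["frame"][:,:,::-1];b=load("top0")["frame"][:,:,::-1]
def cr(im,x,y,w,h,s): 
    o=cv2.resize(im[y:y+h,x:x+w],(w*s,h*s),interpolation=cv2.INTER_CUBIC); return cv2.convertScaleAbs(o,alpha=1.5,beta=10)
A=cr(a,245,170,80,110,5); A2=cr(a,320,195,100,40,4);
B=cr(b,200,150,100,40,4); B2=cr(b,295,200,55,90,4)
C=np.zeros((600,800,3),np.uint8)
C[:550,:400]=A; C[:160,400:]=A2; C[160:320,400:]=B; C[320:600,400:620]=B2[:280]
cv2.imwrite("pics/z0.png",C)
```

```text
(no output)
```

View pics/z0.png

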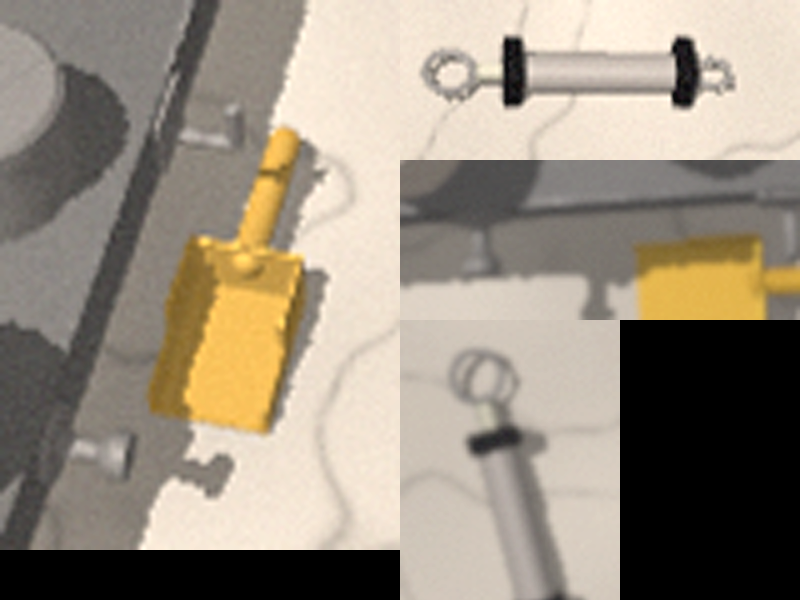

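The zoom shows the middle fitting is the single upright prong, with its top at side pixel ≈(292,191). The left one is the knobbed peg. The balance's ring end is towards the shelf: side ring (332.5,213.7), caps (348.5,213) and (391,213).

Run:
```python
from h import *
a=load("side0");b=load("top0")
def caps(c,x,y,w,h):
    g=c["frame"][y:y+h,x:x+w].max(2); m=(g<55).astype(np.uint8)
    n,l,s,ce=cv2.connectedComponentsWithStats(m); 
    return [(s[i,4],np.round(ce[i]+[x,y],1),(s[i,:4]+[x,y,0,0]).tolist()) for i in range(1,n) if s[i,4]>15]
print(A:=caps(a,325,195,90,35)); print(B:=caps(b,300,218,50,70))
A=sorted(A,key=lambda q:-q[0])[:2];B=sorted(B,key=lambda q:-q[0])[:2]
A.sort(key=lambda q:q[1][0]);B.sort(key=lambda q:q[1][1])
P=[tri(a,p[1],b,q[1]) for p,q in zip(A,B)]
for p in P: print("cap",np.round(p[0],4),round(p[1],4))
print("ring",tri(a,(332.5,213.7),b,(315.9,214.7)))
d=P[0][0]-P[1][0];print(np.linalg.norm(d),np.degrees(np.arctan2(d[1],d[0])),"mid",(P[0][0]+P[1][0])/2)
# shelf front edge direction from top
z=.125
g=b["frame"]; C=cv2.resize(g[145:195,270:420],None,fx=5.3,fy=5.3,interpolation=cv2.INTER_CUBIC)
C=cv2.convertScaleAbs(C,alpha=2.2)
S=cv2.resize(a["frame"][170:225,265:345],None,fx=6,fy=6,interpolation=cv2.INTER_CUBIC)
S=cv2.convertScaleAbs(S,alpha=1.6)
o=np.zeros((600,800,3),np.uint8);o[:C.shape[0],:C.shape[1]]=C[:,:800];o[265:265+330,:480]=S
cv2.imwrite("pics/z1.png",o[:,:,::-1])
```

```text
[(np.int32(78), array([347.9, 212.5]), [346, 205, 5, 16]), (np.int32(88), array([390.8, 212.9]), [388, 205, 7, 17])]
[(np.int32(56), array([318.7, 229.6]), [313, 226, 13, 8]), (np.int32(63), array([330.5, 272.3]), [324, 268, 13, 8])]
cap [ 0.4931 -0.0235  0.0156] 0.0006
cap [ 0.3816 -0.0549  0.0134] 0.0
ring (array([ 0.5330141 , -0.01597461,  0.00544488]), np.float64(0.0022488915612865856))
0.11585066674260565 15.71260365601181 mid [ 0.43732412 -0.03916605  0.01448842]
```

View pics/z1.png

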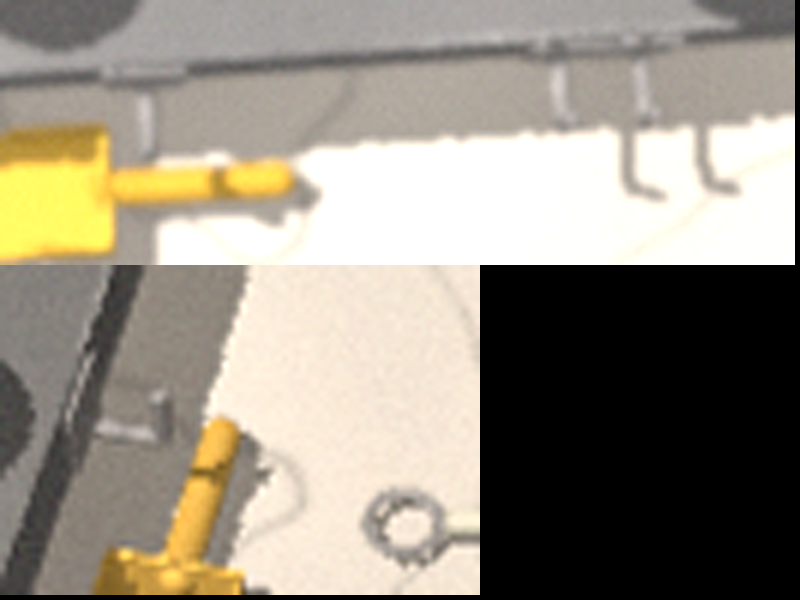

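In the crop, the prong top is at side px ≈(291.5,191.7) and top px ≈(297.7,173). Next: the hook position and the direction of the shelf's front edge.

Run:
```python
from h import *
a=load("side0");b=load("top0")
print("tip",tri(a,(291.5,191.7),b,(297.7,173.0)))
for r in (150,130): pass
print("tip side z=.125",onz(a,291.5,191.7,.125),"top",onz(b,297.7,173,.125))
# front edge: dark line between (270,160) and (420,150) in top
g=cv2.cvtColor(b["frame"],cv2.COLOR_RGB2GRAY).astype(float)
pts=[]
for u in list(range(230,285))+list(range(310,370)):
    v0=159.5-(u-270)*7.5/125; vs=np.arange(int(v0)-5,int(v0)+7); pts.append((u,vs[np.argmin(g[vs,u])]))
pts=np.array(pts,float); vx,vy,x,y=cv2.fitLine(pts.astype(np.float32),cv2.DIST_HUBER,0,.01,.01).ravel()
print("res",np.std((pts[:,1]-y)-(pts[:,0]-x)*vy/vx))
P=[onz(b,u,y+(u-x)*vy/vx,.122) for u in(230,297.7,370)];print(np.round(P,4))
d=P[0]-P[2];print("shelf yaw deg",np.degrees(np.arctan2(-d[0],d[1])))
```

```text
tip (array([0.62931052, 0.02938928, 0.11999525]), np.float64(0.0010407295930880977))
tip side z=.125 [0.62821559 0.03339289 0.125     ] top [0.62820196 0.02911363 0.125     ]
res 1.0527138093602917
[[ 0.652   0.1894  0.122 ]
 [ 0.6636  0.0294  0.122 ]
 [ 0.6762 -0.1427  0.122 ]]
shelf yaw deg 4.167644233304286
```

Tip ≈ (0.628, 0.030, 0.122), shelf yaw ≈ 4.2°. The front face at x = 0.6636 less 36 mm gives 0.6276, which agrees. The balance middle is at (0.437, -0.039) with yaw 15.7° (the tool has 15°). I'll move above it in two legs.

Request:
servo_tool --plan '[[[6, -4.7, 0], 0, 8.5], [[12, -9.3, 0], 0, 8.5], [[18, -14, 0], 0, 8.5], [[24, -18.6, 0], 0, 8.5], [[29.6, -23.2, 0], 0, 8.5], [[32.5, -30, 2], 0, 8.5], [[35.5, -36, 4], 0, 8.5], [[38, -41, 6], 0, 8.5]]'

```text
clock: 1.1
tcp_pos: [0.418, -0.2254, 0.1911]
ee_rot: [[0.966, 0.26, 0.0], [0.26, -0.966, 0.001], [0.001, -0.001, -1.0]]
force: [1.0, -0.4, -0.6]
width: 0.085
```

```bash
cat > st.py <<'E'
from h import *
import sys
s=get_state(); R=np.array(s["ee_rot"]); p=np.array(s["tcp_pos"])
print(s["clock"],"p",np.round(p,4),"yaw",np.degrees(np.arctan2(R[1,0],R[0,0])),"z",np.round(R[:,2],3),"F",np.round(s["force"],2),"T",np.round(s["ft_torque"],2),"w",round(s["width"],4))
if len(sys.argv)>3: print("delta tool cm",np.round(R.T@(np.array(list(map(float,sys.argv[1:4])))-p)*100,2))
E
python3 st.py 0.437 -0.039 0.1
```

```text
1.1 p [ 0.418  -0.2254  0.1911] yaw 15.068646781753255 z [ 0.     0.001 -1.   ] F [ 1.02 -0.36 -0.57] T [ 0.03 -0.09 -0.01] w 0.085
delta tool cm [  6.68 -17.49   9.13]
```

Request:
servo_tool --plan '[[[2, -5.5, 2.5], 0, 8.5], [[4, -11, 5], 0.6, 8.5], [[6, -15.5, 8], 0.6, 8.5], [[6.7, -17.5, 10.5], 0.6, 8.5], [[6.7, -17.5, 11.5], 0.6, 8.5], [[6.7, -17.5, 11.5], 0.6, 8.5]]'

```text
clock: 1.85
tcp_pos: [0.4366, -0.0399, 0.076]
ee_rot: [[0.969, 0.249, -0.001], [0.249, -0.969, 0.001], [-0.001, -0.001, -1.0]]
force: [-0.7, -0.4, -0.5]
width: 0.0851
```

```bash
python3 - <<'E'
from h import *
c=shot("side","side1"); b=shot("top","top1")
s=get_state(); p=np.array(s["tcp_pos"]);print(p,proj(c,p),proj(b,p))
S=cv2.resize(c["frame"][130:240,300:430],None,fx=5,fy=5,interpolation=cv2.INTER_CUBIC)
cv2.imwrite("pics/z2.png",cv2.convertScaleAbs(S,alpha=1.4)[:,:,::-1])
E
python3 st.py 0.437 -0.039 0.003
```

```text
[ 0.43756652 -0.04029867  0.07691215] [371.79418319 197.78100587] [325.98619631 252.59924516]
1.95 p [ 0.4376 -0.0403  0.0769] yaw 14.333325441354457 z [ 0.001  0.001 -1.   ] F [ 0.22 -0.5  -0.09] T [0.03 0.02 0.01] w 0.0853
delta tool cm [-0.03 -0.14  7.39]
```

View pics/z2.png

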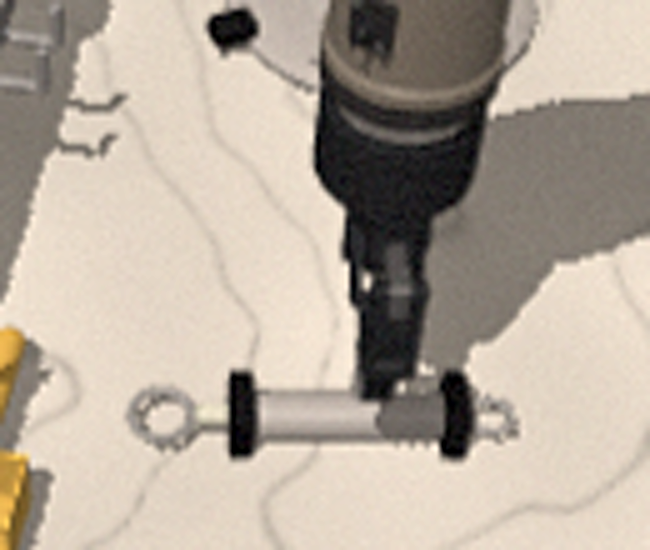

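The gripper is over the tube, and the ring is at side px ≈(332.5,213). Positive yaw here lowers the world yaw, so I'll correct by -1.4° and descend.

Request:
servo_tool --plan '[[[0, -0.1, 3], -1.4, 8.5], [[0, -0.1, 5.5], -1.4, 8.5], [[0, -0.1, 7], -1.4, 8.5], [[0, -0.1, 7.2], -1.4, 8.5], [[0, -0.1, 7.2], -1.4, 4], [[0, -0.1, 7.2], -1.4, 1.5], [[0, -0.1, 7.2], -1.4, 1.5], [[0, -0.1, 7.2], -1.4, 1.5]]' --squeeze 60

```text
clock: 2.95
tcp_pos: [0.4377, -0.0392, 0.0056]
ee_rot: [[0.963, 0.271, 0.002], [0.271, -0.963, 0.001], [0.002, 0.0, -1.0]]
force: [-1.6, 0.2, 8.7]
width: 0.0236
```

Request:
servo_tool --plan '[[[0, 0, 0], 0, 1.5], [[0, 0, 0], 0, 1.5], [[0, 0, 0], 0, 1.5], [[0, 0, 0], 0, 1.5]]'

```text
clock: 3.45
tcp_pos: [0.4378, -0.0392, 0.0057]
ee_rot: [[0.963, 0.271, 0.002], [0.271, -0.963, 0.0], [0.002, 0.0, -1.0]]
force: [-0.9, 1.2, 2.9]
width: 0.0245
```

Gripped (24.5 mm). Lift, square up to the shelf and come close, with the ring still above and about 28 mm short of the prong.

Request:
servo_tool --plan '[[[0, 0, -3], 0, 1.5], [[0, 0, -7], 2, 1.5], [[0, 0, -11], 5, 1.5], [[2, -1, -13], 8, 1.5], [[4, -2.2, -13.3], 11.5, 1.5], [[6, -3.2, -13.3], 11.5, 1.5], [[7.6, -4.1, -13.3], 11.5, 1.5], [[7.6, -4.1, -13.3], 11.5, 1.5]]'

```text
clock: 4.45
tcp_pos: [0.5, 0.022, 0.1382]
ee_rot: [[0.997, 0.076, 0.001], [0.076, -0.997, 0.001], [0.001, -0.001, -1.0]]
force: [-1.1, 0.0, -2.4]
width: 0.0241
```

```bash
python3 - <<'E'
from h import *
c=shot("side","side2"); b=shot("top","top2")
S=cv2.resize(c["frame"][150:230,265:395],None,fx=6,fy=6,interpolation=cv2.INTER_CUBIC)[:,:780]
T=cv2.resize(b["frame"][160:260,270:340],None,fx=6,fy=6,interpolation=cv2.INTER_CUBIC)
T=cv2.resize(b["frame"][150:250,262:352],None,fx=5,fy=5,interpolation=cv2.INTER_CUBIC)
o=np.zeros((600,800,3),np.uint8); S=S[:350]; S=cv2.resize(c["frame"][160:220,270:400],None,fx=4,fy=4,interpolation=cv2.INTER_CUBIC)
S=cv2.resize(c["frame"][150:240,268:343],None,fx=5,fy=5,interpolation=cv2.INTER_CUBIC)
o[:450,:375]=S; T=T[:,:425]; o[:T.shape[0],375:375+T.shape[1]]=T
cv2.imwrite("pics/z3.png",cv2.convertScaleAbs(o,alpha=1.5)[:,:,::-1])
E
python3 st.py 0.528 .0227 .133
```

```text
4.55 p [0.4987 0.0204 0.1381] yaw 4.2584352959531895 z [-0. -0. -1.] F [ 0.13  0.48 -0.97] T [-0.01  0.05  0.02] w 0.024
delta tool cm [ 2.94 -0.02  0.51]
```

View pics/z3.png

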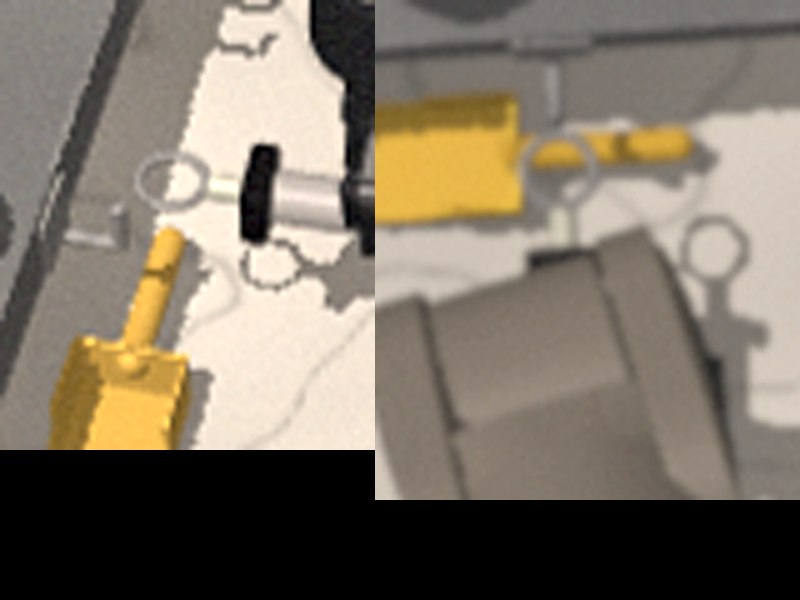

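The ring is at side px ≈(302.4,186.4) and top px ≈(299,183.4). The prong tip is at top px ≈(297.2,173.4).

Run:
```python
from h import *
c=load("side2");b=load("top2")
s=get_state();R=np.array(s["ee_rot"])
r,e=tri(c,(302.4,186.4),b,(299,183.4)); t,e2=tri(c,(291.7,191.7),b,(297.3,173.3))
print(r,e,t,e2,"d tool cm",R.T@(t-r)*100)
print("expected ring",np.array(s["tcp_pos"])+.1*R[:,0]+[0,0,.0123])
```

```text
[0.60185504 0.02540642 0.14408344] 0.00017610612451562411 [0.62842128 0.03029084 0.12130999] 0.001018851133083857 d tool cm [ 2.68603639 -0.28985377  2.2767777 ]
expected ring [0.5984423  0.02778982 0.150363  ]
```

Request:
servo_tool --plan '[[[1.2, -0.1, 0], 0, 1.5], [[2.4, -0.2, 0], 0, 1.5], [[2.8, -0.25, 0], 0, 1.5], [[2.8, -0.25, 0], 0, 1.5], [[2.8, -0.25, 1], 0, 1.5], [[2.8, -0.25, 1.7], 0, 1.5], [[2.8, -0.25, 1.7], 0, 1.5]]'

```text
clock: 5.42
tcp_pos: [0.5256, 0.0248, 0.1201]
ee_rot: [[0.997, 0.074, -0.002], [0.074, -0.997, -0.0], [-0.002, 0.0, -1.0]]
force: [0.6, 0.1, -0.2]
width: 0.024
```

```bash
cat > look.py <<'E'
from h import *
import sys
n=sys.argv[1]
c=shot("side","side"+n); b=shot("top","top"+n)
S=cv2.resize(c["frame"][160:225,270:345],None,fx=7,fy=7,interpolation=cv2.INTER_CUBIC)[:,:525]
T=cv2.resize(b["frame"][155:215,280:319],None,fx=7,fy=7,interpolation=cv2.INTER_CUBIC)
o=np.zeros((460,800,3),np.uint8); o[:455,:525]=S; o[:420,525:525+273]=T
cv2.imwrite(f"pics/l{n}.png",cv2.convertScaleAbs(o,alpha=1.5)[:,:,::-1])
E
python3 look.py 3; python3 st.py
```

```text
5.525 p [0.5263 0.0249 0.1209] yaw 4.265113830033063 z [-0.001 -0.    -1.   ] F [-0.05  0.39 -0.94] T [ 0.01  0.   -0.02] w 0.024
```

View pics/l3.png

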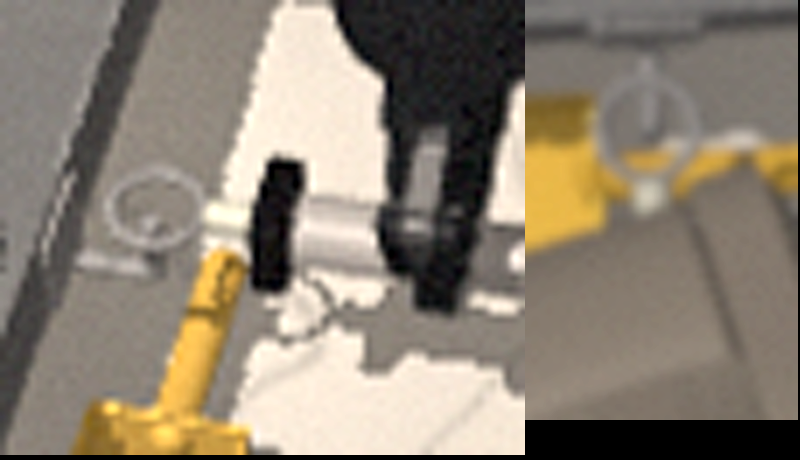

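The prong tip shows inside the ring in both views: side tip (152,225) against ring centre (155,207), top tip ≈(650,127) against ring (647,112), so the ring is about 4 mm too far forward. Back 3 mm and lower.

Request:
servo_tool --plan '[[[-0.3, 0, 0], 0, 1.5], [[-0.3, 0, 0.8], 0, 1.5], [[-0.3, 0, 1.6], 0, 1.5], [[-0.3, 0, 2.3], 0, 1.5], [[-0.3, 0, 2.3], 0, 1.5], [[-0.3, 0, 2.3], 0, 1.5]]'

```text
clock: 6.28
tcp_pos: [0.5234, 0.0248, 0.0979]
ee_rot: [[0.997, 0.074, -0.001], [0.074, -0.997, 0.0], [-0.001, -0.0, -1.0]]
force: [0.3, 0.2, -1.3]
width: 0.0243
```

```bash
python3 look.py 4; python3 st.py
```

```text
6.375 p [0.5236 0.0248 0.0982] yaw 4.262927529701254 z [-0.  0. -1.] F [-0.09 -0.45 -1.67] T [ 0.01  0.02 -0.01] w 0.024
```

View pics/l4.png

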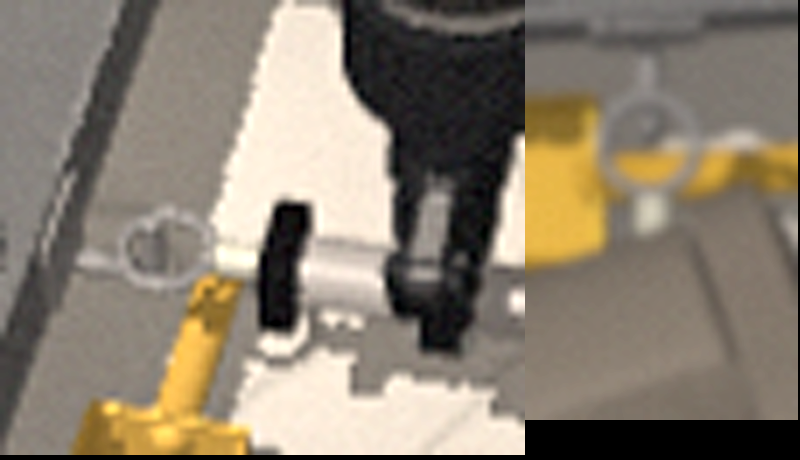

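The ring is down around the prong in both views, eye at about z = 0.110 (hook +8 mm). Now pull in stages.

Request:
servo_tool --plan '[[[-0.5, 0, 0], 0, 1.5], [[-1, 0, 0], 0, 1.5], [[-1.5, 0, 0], 0, 1.5], [[-2, 0, 0], 0, 1.5], [[-2.5, 0, 0], 0, 1.5], [[-3, 0, 0], 0, 1.5], [[-3, 0, 0], 0, 1.5], [[-3, 0, 0], 0, 1.5]]'

```text
clock: 7.38
tcp_pos: [0.4943, 0.0227, 0.0984]
ee_rot: [[0.997, 0.074, 0.001], [0.074, -0.997, 0.0], [0.001, -0.0, -1.0]]
force: [4.9, 0.8, -1.2]
width: 0.024
```

```bash
python3 st.py; python3 look.py 5;python3 - <<'E'
from h import *
F=[]
for i in range(6): camera("side"); s=get_state(); F.append(s["force"])
print(np.mean(F,0),np.std(F,0))
E
```

```text
7.375 p [0.4943 0.0227 0.0984] yaw 4.265335557103686 z [ 0.001  0.    -1.   ] F [ 4.85  0.76 -1.16] T [ 0.14 -1.01  0.03] w 0.024
[ 4.6254563   0.34738855 -1.16940819] [0.45641283 0.43385503 0.50140875]
```

4.6 N means the plunger is ≈22 mm out after 29.3 mm of travel, so there was about 7.5 mm of slack, as expected. Pull another 24 mm.

Request:
servo_tool --plan '[[[-0.5, 0, 0], 0, 1.5], [[-1, 0, 0], 0, 1.5], [[-1.5, 0, 0], 0, 1.5], [[-2, 0, 0], 0, 1.5], [[-2.4, 0, 0], 0, 1.5], [[-2.4, 0, 0], 0, 1.5], [[-2.4, 0, 0], 0, 1.5]]'

```text
clock: 8.65
tcp_pos: [0.4731, 0.0212, 0.0992]
ee_rot: [[0.997, 0.074, 0.006], [0.074, -0.997, 0.001], [0.006, -0.001, -1.0]]
force: [8.1, 0.4, -2.0]
width: 0.0241
```

```bash
python3 st.py; python3 look.py 6;python3 - <<'E'
from h import *
F=[];P=[]
for i in range(10): camera("side"); s=get_state(); F.append(s["force"]);P.append(s["tcp_pos"])
print(np.mean(F,0),np.std(F,0),np.mean(P,0),(np.mean(F,0)[0]-.5)/190)
E
```

```text
8.65 p [0.4731 0.0212 0.0992] yaw 4.249104885013699 z [ 0.006  0.001 -1.   ] F [ 8.05  0.37 -2.04] T [ 0.12 -1.78 -0.04] w 0.0241
[ 8.8303105   0.66346089 -1.62304437] [0.57734409 0.42842666 0.34563552] [0.4730667  0.02124259 0.09917233] 0.04384373949934159
```

View pics/l6.png

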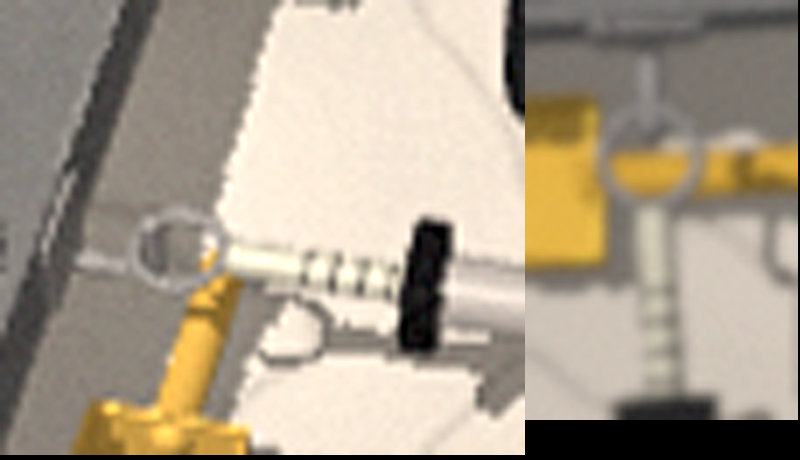

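Four thin marks are out, the fourth just clear of the mouth. That fits the force (≈43.8 mm) and the travel (≈43 mm). I need about 6.5 mm more; the servo yields about 3 mm under load, so I'll command 9 mm.

Request:
servo_tool --plan '[[[-0.3, 0, 0], 0, 1.5], [[-0.6, 0, 0], 0, 1.5], [[-0.9, 0, 0], 0, 1.5], [[-0.9, 0, 0], 0, 1.5], [[-0.9, 0, 0], 0, 1.5], [[-0.9, 0, 0], 0, 1.5]]'

```text
clock: 10.0
tcp_pos: [0.4671, 0.021, 0.1001]
ee_rot: [[0.997, 0.074, 0.012], [0.074, -0.997, 0.002], [0.012, -0.002, -1.0]]
force: [10.6, -0.3, -3.1]
width: 0.0243
```

```bash
sed -i 's/270:345/285:360/' look.py; python3 st.py; python3 look.py 7;python3 - <<'E'
from h import *
F=[];P=[]
for i in range(20): camera("side"); s=get_state(); F.append(s["force"]);P.append(s["tcp_pos"])
print(np.mean(F,0),np.std(F,0),np.mean(P,0),P[-1],(np.mean(F,0)[0]-.5)/190)
E
```

```text
10.0 p [0.4671 0.021  0.1001] yaw 4.232716150357894 z [ 0.012  0.002 -1.   ] F [10.56 -0.34 -3.09] T [ 0.03 -1.89 -0.05] w 0.0243
[10.06174941  0.26838096 -2.37585997] [0.57017237 0.36834152 0.4269881 ] [0.46711175 0.02095684 0.10004233] [0.46711687 0.02095987 0.10004148] 0.05032499691504213
```

View pics/l7.png

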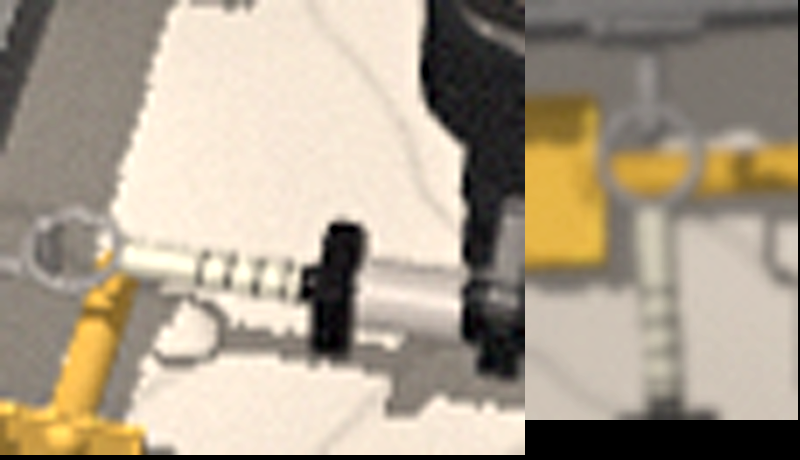

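The broad mark is at the mouth with no white gap behind it (side crop x≈305–318). Force is 10.06 N (≈50.3 mm), travel gives ≈49.3 mm, and the pose held steady for over 1 s. Handing in.

Run:
```python
from h import *
for i in range(4): camera("side")
s=get_state();print(s["clock"],s["force"],s["tcp_pos"],np.abs(s["joint_vel"]).max())
print(finish_job())
```

```text
11.3 [ 9.84168645  0.74138017 -2.28343542] [0.46711743 0.02095147 0.10004694] 0.0017143946647941418
the job is handed in; nothing more can be done
None
```

The single hook (the middle of the three fittings) held the 1 kg pull. I gripped the balance by its tube, lowered its ring over the prong, pulled level and straight out, and handed the job in at 11.3 s, holding at the broad mark.

Last checks:
- **Pull:** about 10 N at the wrist, which puts the plunger about 50 mm out; the arm's travel gave about 49 mm, so the two agree to about 1 mm.
- **Marks:** the side view showed four thin marks and the broad one at the mouth, with no next thin mark showing.
- **Ring and prong:** both views showed the prong inside the ring.
- **Steadiness:** the arm held its pose for over 1 s at the mark. The tool was tilted about 0.012 rad and in line with my measured shelf direction (4.2°). The grip opening read 24 mm on the 26 mm tube, with the squeeze set to 60 N.
- **Other things:** nothing touched them that I could see, but I did not measure their positions at the end.

Two measurements were off but did not matter: the ring's first camera height, taken while it lay on the platform, was about 13 mm too low. The later heights of ring and prong tip were 4–6 mm low, so I placed the ring by its position relative to the prong.

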